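# File the finished specimen mounts by colour and shut the box

### The job

Please file the finished mounts. First take the larger green mount, which was filed by mistake, out of the wooden box and stand it on the teal tray; then stand the three small mounts lying about on the bench in the box, polished face up, black and yellow each in the bay that already holds one of its colour and green in the bay you have just cleared. Leave the large yellow mount on the bench where it lies and the mounts already in the box where they stand, and finally shut the lid.

Things in the scene. Friction and masses are not known exactly. Their poses are not given: they have to be found in the camera images.
- mount_box: Open wooden box, fixed, 150 x 220 x 42 mm high. Origin: underside centre; x from front to hinge, y along hinge. Inner floor 4 mm up, x -67 to +69. Dividers 30 mm high along x make 3 bays 66 mm wide, centres y = -70, 0, 70. A 30 mm mount (black, yellow or green) stands at the back of each, x = 45. Set new ones in the front half, x about -22, with fingers closing along x: no room along y or farther back.
- mount_box_lid (a joint): Lid, 222 mm wide, 7 thick; rad: 0 shut, about 1.83 open, leaning back (stop 1.88). Hinge line along the box's y at x = 78, z = 43 mm of the box; reaches 155 mm from it, so open its upper edge is about 190 mm above the bench at x about 115 mm. Light, nearly free: pushed forward from behind well past upright (below about 0.9 rad) it falls shut by itself in a second or two.
- stored_black: Resin specimen mount, a plain upright cylinder with a polished metal section set in its upper face; grasp round the rim. Origin: centre of the underside, z up. Black, 30 mm across, 18 mm high, square section; already stored at the back of its bay, loose: stays.
- stored_yellow: Resin specimen mount, a plain upright cylinder with a polished metal section set in its upper face; grasp round the rim. Origin: centre of the underside, z up. Ochre yellow, 30 mm across, 18 mm high, triangular section; already stored at the back of its bay, loose: stays.
- misfiled_green: Resin specimen mount, a plain upright cylinder with a polished metal section set in its upper face; grasp round the rim. Origin: centre of the underside, z up. Dark green, 34 mm across, 18 mm high, oblong section; stands in the front half of one bay of the box, before a small green mount. Belongs on the teal tray.
- black_mount: Resin specimen mount, a plain upright cylinder with a polished metal section set in its upper face; grasp round the rim. Origin: centre of the underside, z up. Black, 30 mm across, 18 mm high, square section; lies on the bench left of the box. To be filed.
- yellow_mount: Resin specimen mount, a plain upright cylinder with a polished metal section set in its upper face; grasp round the rim. Origin: centre of the underside, z up. Ochre yellow, 30 mm across, 18 mm high, triangular section; lies on the bench left of the box. To be filed.
- green_mount: Resin specimen mount, a plain upright cylinder with a polished metal section set in its upper face; grasp round the rim. Origin: centre of the underside, z up. Dark green, 30 mm across, 18 mm high, round section; lies on the bench left of the box. To be filed.
- big_yellow: Resin specimen mount, a plain upright cylinder with a polished metal section set in its upper face; grasp round the rim. Origin: centre of the underside, z up. Ochre yellow look-alike, 38 mm across, 18 mm high, oblong section; lies on the bench among the small ones. Stays where it is.
- teal_tray: Shallow teal plastic tray right of the box, fixed, 100 (x) x 160 (y) x 14 mm, floor 2 mm thick, rim 3 mm wide. Origin: underside centre; y along its length, pointing roughly to the robot. A red mount (34 mm across, 21 high) stands on its far half at about y = -49 mm; the near half (about y = +35 mm) is free.

How it is judged:
By the outcome, as a careful person would: the job done as asked, in the order asked, and still so for the second after the job is handed in, with the robot touching nothing.
It also fails if it takes over 128 s, if anything falls off the work surface, if the arm or the gripper's body presses on something with over 40 N, if the wrist force passes 120 N, or if a joint passes its speed limit or range.

### The arm

A 6-joint arm with a two-finger parallel gripper is mounted at the origin on a cart in front of the work surface, level with it; the furniture and walls round the work are solid. World frame = base frame: x ahead of the robot, y to its left, z up, the work surface at z = 0. Lengths are in mm, angles in rad, forces in N, time in s.
With the tool pointing down it reaches from about 300 to 775 mm from the base axis. Payload 14.6 kg.
Tool frame: the origin (TCP) lies on the front face of the gripper's body, between the roots of the fingers; the fingertips stand 97 mm ahead of it and the grasp point (between the pads) lies 78 mm ahead of it; z points along the fingers, y is the direction in which the jaws open and shut (so a half turn about z gives the same grasp; the last joint's range is limited). The gripper opens to 94 mm and grips with 3 to 60 N. Pads are 16 mm wide; open, the fingers measure 119 mm over their backs; the gripper's body (75 mm by 177 mm) begins 78 mm behind the grasp point.
Start: joints at [1.042, 0.3, 1.521, -0, 1.321, -0.067], TCP at [245.054, 492.38, 302.646] pointing down, gripper open.
Joint ranges: [-3.03, 3.03], [-0.79, 2.21], [0.23, 2.52], [-1.04, 4.18], [0, 3.07], [-2.55, 2.55]. Speed limits (rad/s): [2.22, 2.22, 2.57, 3.14, 3.14, 3.14].

### API

Orientations are given as [roll, pitch, yaw] about the fixed x, y, z axes, in that order (R = Rz(yaw) Ry(pitch) Rx(roll)).
In Python, from cell import manip, eyes, finder gives the robot as it stands.
- The arm moves only by the tool drive_tool, never from a script. Its argument "rows" is a list of rows, each an object with "offset": the shift along the tool's x, y, z in mm, a list of three; "spin": the turn about the tool's z in degrees; "jaw": the finger opening in mm, from 0 to 94. In form: [{"offset": [dx, dy, dz], "spin": spin, "jaw": jaw}, ...]. A call has 1 to 20 rows; each row shifts and turns the commanded pose from where the row before left it, along the tool's axes as they then stand; what a row does not reach is not made up. A row lasts 1/10 s, in which the tool goes at most 50 mm and 8.59 degrees, less where a joint would pass 70% of its speed; a pose out of reach is approached as far as the arm can. A call is refused whole if a number of a shift passes 50 or a number of a turn 8.59, either way. A call with a gripper value outside its range is refused whole. The fingers move at their own pace and stop on an object; "force" is the grip in N (left out, the last holds). Time passes only in rows, so rows that do not move let the fingers close. It gives the time, the measured TCP pose, the force and the opening at its end, in the units of the state.
- manip.read_state(): the state, without advancing time (a new reading comes with each control period).
- eyes.camera(name): name is "side" or "top" or "wrist"; returns a dict with "color" (384x512x3 uint8, blue, green, red), "depth" (384x512 float32, mm along the optical axis (not along the pixel's ray), 0 where there is no reading), "vfov" (degrees; the focal length in pixels is half the picture's height over the tangent of half this angle, whatever the lens; pixels are square), "cx", "cy" (the principal point, pixels), "D" ([k1, k2, p1, p2, k3] as OpenCV has them; the pictures are not rectified), "rvec" (rotation vector, rad) and "tvec" (3), from world to camera coordinates, as OpenCV has them. Camera axes: x right, y down, z forward; pixel columns grow to the right and rows downward; lengths in mm; the calibration is good to about 2 mm. A picture is of the moment at which its call begins.
- manip.sign_off(): hands the job in, once; it reports no verdict.
Trained networks look in the newest picture that a camera, given by its name, has taken for a name from the list of things; names that differ only in an ending like _2 or _b are one class to them, and where a whole thing is asked for, a point or a joint stands for the part that bears it (a point fixed in the world has none). Each returns a list of dicts, best first, with "p" (0 to 1); they miss things now and then, are a little off and sometimes report something else, mostly with a low value. They report only what shows in the picture. A call takes as long as a camera call.
- finder.find_in(camera, target): "uv" ([column, row] in pixels, amid what is visible of it).
The state is a dict: "clock": time; "joints": joint angles; "qd": joint speeds; "effort": joint torques, N m; "eef_pos": TCP position; "eef_rot": TCP orientation; "wrist_force": force on the tool from outside, world axes, zero at the start; "moment": the same for the moment, N m; "finger_gap": finger opening in mm.
Only numpy, scipy, OpenCV 4.12 (cv2) and the standard library are available. Lean on these libraries where they do the work, as an engineer would, in place of code of your own. Each camera call takes 0.05 s, during which the arm holds its last target. There are 200 camera calls.

## Working session

There is one attempt and no reset: what is moved stays moved. The work goes in short steps, Python scripts to look and compute and a tool call to move; the robot and the scene stay as the last step left them, time stands still between calls to the robot, and variables do not carry over. Pictures are saved under pics/ and viewed, about 12 in all and at most 16, crops included, and the job is handed in when it is done.

Besides the shell and the picture viewer there is one more tool, called after "Request:" as a command line: name --argument value ..., lists and objects as JSON in quotes. drive_tool: Moves the arm, as the interface text tells. Its arguments: {"type":"object","properties":{"rows":{"type":"array","items":{"type":"object","properties":{"offset":{"type":"array","items":{"type":"number"}},"spin":{"type":"number"},"jaw":{"type":"number"}}}},"force":{"type":"number"}},"required":["rows"]}

```bash
ls; mkdir -p pics
cat > h.py <<'E'
import numpy as np, cv2
from cell import manip, eyes, finder
def snap(n,f=None):
    c=eyes.camera(n)
    if f: cv2.imwrite('pics/'+f,c['color'])
    return c
def K(c):
    h,w=c['color'].shape[:2]; f=h/2/np.tan(np.radians(c['vfov'])/2)
    return np.array([[f,0,c['cx']],[0,f,c['cy']],[0,0,1.]])
def ray(c,uv):
    p=cv2.undistortPoints(np.array([[uv]],float),K(c),np.array(c['D'],float))[0,0]
    R=cv2.Rodrigues(np.array(c['rvec'],float))[0]; t=np.array(c['tvec'],float).ravel()
    return -R.T@t, R.T@np.array([p[0],p[1],1.])
def atz(c,uv,z):
    o,d=ray(c,uv); return o+d*(z-o[2])/d[2]
def dep(c,uv):
    u,v=map(int,np.round(uv)); D=c['depth'][max(v-2,0):v+3,max(u-2,0):u+3]; D=D[D>0]
    o,d=ray(c,uv); return o+d*np.median(D) if len(D) else None
def proj(c,p):
    return cv2.projectPoints(np.array(p,float).reshape(-1,1,3),np.array(c['rvec'],float),np.array(c['tvec'],float),K(c),np.array(c['D'],float))[0][:,0]
def cloud(c):
    h,w=c['depth'].shape; g=np.stack(np.meshgrid(np.arange(w),np.arange(h)),-1).reshape(-1,1,2).astype(float)
    p=cv2.undistortPoints(g,K(c),np.array(c['D'],float))[:,0]; z=c['depth'].reshape(-1,1)
    R=cv2.Rodrigues(np.array(c['rvec'],float))[0]; t=np.array(c['tvec'],float).ravel()
    return ((np.hstack([p*z,z])-t)@R).reshape(h,w,3)
E
python3 - <<'E'
from h import *
np.set_printoptions(precision=1,suppress=True)
s=manip.read_state();print({k:np.round(s[k],3) for k in s})
names="mount_box mount_box_lid stored_black stored_yellow misfiled_green black_mount yellow_mount green_mount big_yellow teal_tray".split()
for n in ('top','side'):
    c=snap(n,n+'0.png'); o,_=ray(c,(256,192)); print(n,o)
    for k in names:
        for r in finder.find_in(n,k)[:3]:
            print(k,np.round(r['p'],2),np.array(r['uv']),'z18',atz(c,r['uv'],18),'dep',dep(c,r['uv']))
E
```

```text
pics
{'clock': np.float64(0.0), 'joints': array([ 1. ,  0.3,  1.5,  0. ,  1.3, -0.1]), 'qd': array([ 0.,  0.,  0., -0., -0.,  0.]), 'effort': array([ -0. , -53.2, -35.3,   0.1,   0. ,  -0. ]), 'eef_pos': array([245. , 492.2, 302.1]), 'eef_rot': array([-3.1, -0. ,  2.7]), 'wrist_force': array([0.9, 0.1, 0.1]), 'moment': array([-0., -0., -0.]), 'finger_gap': np.float64(93.636)}
top [ 444.4    1.7 1110.9]
mount_box 0.69 [275.1 180.8] z18 [543.1 -59.4  18. ] dep [542.7 -59.2  21.6]
mount_box_lid 0.57 [268.8 153.8] z18 [620.6 -40.9  18. ] dep [602.  -36.5 132.9]
stored_black 0.67 [295.6 178.1] z18 [ 551.4 -117.9   18. ] dep [ 551.1 -117.6   20.7]
stored_yellow 0.47 [154.1 216.1] z18 [440.1 280.6  18. ] dep [440.1 280.9  17.1]
black_mount 0.45 [195.2 220.3] z18 [429.1 165.3  18. ] dep [429.1 165.3  17.7]
yellow_mount 0.47 [156.2 215. ] z18 [443.2 274.9  18. ] dep [443.2 275.4  15.9]
yellow_mount 0.44 [193.9 218.9] z18 [433. 169.  18.] dep [433.  169.   18.3]
green_mount 0.66 [143.3 186.6] z18 [522.9 313.5  18. ] dep [522.9 313.5  17.8]
big_yellow 0.44 [180.5 176. ] z18 [554.1 209.6  18. ] 
[... 476 characters left out ...]
 [238.5 259.8] z18 [547.4 225.7  18. ] dep [547.4 226.4  18.4]
black_mount 0.65 [285.4 246.9] z18 [443.1 174.9  18. ] dep [443.1 175.   18. ]
yellow_mount 0.71 [289.6 282.3] z18 [440.6 304.   18. ] dep [440.2 299.   14.1]
yellow_mount 0.64 [219.5 169. ] z18 [ 623.7 -250.1   18. ] dep [596.1  58.4 158.5]
green_mount 0.72 [249.4 293.8] z18 [521.6 340.7  18. ] dep [521.9 330.9  10. ]
green_mount 0.16 [290.1 278.4] z18 [438.9 291.1  18. ] dep [438.9 290.7  17.7]
big_yellow 0.7 [238.  258.6] z18 [548.7 221.2  18. ] dep [548.5 224.7  20.4]
big_yellow 0.68 [257.1 195.4] z18 [508.2 -76.7  18. ] dep [508.3 -86.6  12.8]
teal_tray 0.58 [251.8 158.1] z18 [ 526.3 -334.7   18. ] dep [ 526.8 -367.3    4. ]
```

Run:
```python
import cv2
t=cv2.imread('pics/top0.png')[120:260,110:430]; cv2.imwrite('pics/top0c.png',cv2.resize(t,None,fx=2.5,fy=2.5,interpolation=2))
t=cv2.imread('pics/side0.png')[110:320,170:350]; cv2.imwrite('pics/side0c.png',cv2.resize(t,None,fx=2.8,fy=2.8,interpolation=2))
```

```text
(no output)
```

View pics/top0c.png

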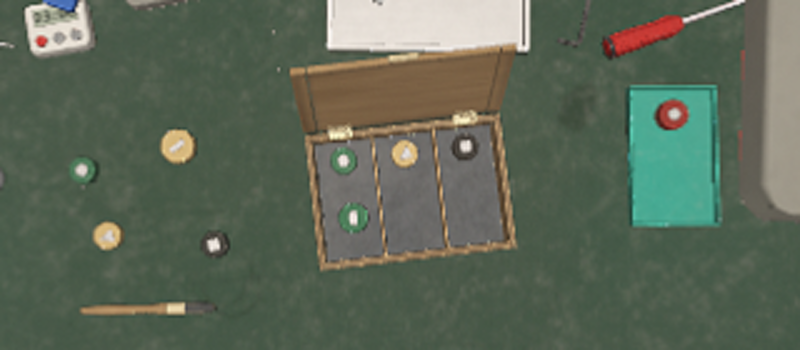

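View pics/side0c.png

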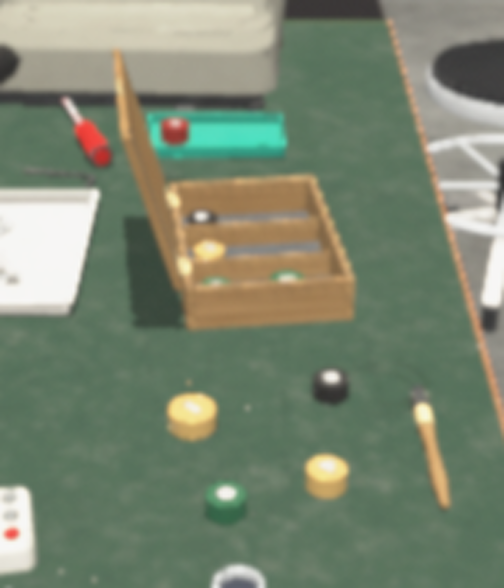

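The bench mounts lie at top-view full-frame pixels: black (196,218), yellow (153,214), green (143,188) and big yellow (181,179). The misfiled green is at (251,207) in the left bay, with yellow in the middle bay and black in the right. The tray is at the right with its near half free, and all polished faces are up.

```bash
cat >> h.py <<'E'
def fitcirc(c,p0,zt,r,tol=4,it=6):
    P=cloud(c).reshape(-1,3); q=np.array(p0[:2],float)
    for _ in range(it):
        m=(np.abs(P[:,2]-zt)<tol)&(np.hypot(*(P[:,:2]-q).T)<r+6); 
        if m.sum()<5: return q,m.sum(),0
        cc,rr=cv2.minEnclosingCircle(P[m,:2].astype(np.float32)); q=P[m,:2].mean(0)
    return q,np.array(cc),rr,m.sum()
def box(c):
    P=cloud(c).reshape(-1,3)
    return P
E
python3 - <<'E'
from h import *
np.set_printoptions(precision=1,suppress=True)
c=snap('top')
uv=lambda x,y:(110+x/2.5,120+y/2.5)
for n,x,y,z,r in [('black',215,244,18,15),('yellow',107,236,18,15),('green',83,170,18,15),('bigy',178,147,18,19),('misf',353,217,22,17),('stg',343,161,22,15),('sty',405,154,22,15),('stb',465,147,22,15),('red',673,114,23,17)]:
    p=atz(c,uv(x,y),z); print(n,p,*fitcirc(c,p,z,r))
f=[atz(c,uv(*q),42) for q in [(322,269),(516,247),(500,115),(305,137)]]
print('box',np.array(f)); d=f[0]-f[1]; print('yaw front',np.arctan2(-d[0],d[1]),np.linalg.norm(d))
P=cloud(c).reshape(-1,3)
m=(np.abs(P[:,2]-42)<5)&(P[:,0]<600)&(P[:,0]>420)&(np.abs(P[:,1]+60)<150)
r=cv2.minAreaRect(P[m,:2].astype(np.float32)); print('rim',m.sum(),r)
t=[atz(c,uv(*q),14) for q in [(628,87),(717,86),(720,226),(630,226)]]
print('tray',np.array(t),np.mean(t,0))
E
```

```text
black [436.7 163.2  18. ] [438.7 165.8] [438.7 165.8] 14.839875221252441 86
yellow [444.8 284.4  18. ] [447.6 284.4] [447.9 284.5] 15.051899909973145 83
green [519.  313.6  18. ] [521.2 314.2] [521.1 314.9] 14.82632827758789 84
bigy [546.1 207.4  18. ] [549.2 209.1] [549.4 209.2] 18.686996459960938 132
misf [468.4   7.9  22. ] [469.5   9.1] [469.3   9. ] 16.719985961914062 110
stg [531.7  19.9  22. ] [533.7  20.8] [534.1  20.6] 14.887932777404785 80
sty [540.3 -50.4  22. ] [542.9 -48.7] [543.4 -48.9] 14.648412704467773 80
stb [ 549.  -118.6   22. ] [ 551.8 -117.8] [ 551.6 -118.2] 14.997468948364258 82
red [ 589.  -355.5   23. ] [ 590.7 -354.5] [ 591.  -354.5] 16.73912239074707 99
box [[ 410.4   41.4   42. ]
 [ 436.4 -173.    42. ]
 [ 583.4 -155.6   42. ]
 [ 556.5   62.2   42. ]]
yaw front 0.12081574244913369 215.94971675839253
rim 661 ((501.9710998535156, -53.869224548339844), (155.55348205566406, 219.5596923828125), 7.103315353393555)
tray [[ 621.  -307.2   14. ]
 [ 623.1 -409.5   14. ]
 [ 462.3 -409.8   14. ]
 [ 461.3 -307.5   14. ]] [ 541.9 -358.5   14. ]
```

```bash
cat >> h.py <<'E'
def go(*t):
    # print the tool-axis shift to world point t (tcp) after the spin to yaw psi
    psi=np.pi/2+0.124; s=manip.read_state(); yaw=s['eef_rot'][2]; p=np.array(s['eef_pos'],float)
    for q in t:
        d=np.array(q,float)-p; print('spin',round(np.degrees(yaw-psi),1),'off',np.round([d[0]*np.cos(psi)+d[1]*np.sin(psi),d[0]*np.sin(psi)-d[1]*np.cos(psi),-d[2]],1)); p=np.array(q,float)
E
python3 -c "
from h import *
print(manip.read_state()['eef_rot'])
go((469.4,9.1,220),(469.4,9.1,108))"
```

```text
[-3.14158362e+00  2.69244239e-05  2.67981983e+00]
spin 56.4 off [-507.3  162.8   82.6]
spin 56.4 off [  0.   0. 112.]
```

Request:
drive_tool --rows '[{"offset": [0, 0, 0], "spin": 8.06, "jaw": 55}, {"offset": [0, 0, 0], "spin": 8.06, "jaw": 55}, {"offset": [0, 0, 0], "spin": 8.06, "jaw": 55}, {"offset": [0, 0, 0], "spin": 8.06, "jaw": 55}, {"offset": [0, 0, 0], "spin": 8.06, "jaw": 55}, {"offset": [0, 0, 0], "spin": 8.06, "jaw": 55}, {"offset": [0, 0, 0], "spin": 8.06, "jaw": 55}, {"offset": [-39, 12.5, 5.2], "spin": 0, "jaw": 55}, {"offset": [-39, 12.5, 5.2], "spin": 0, "jaw": 55}, {"offset": [-39, 12.5, 5.2], "spin": 0, "jaw": 55}, {"offset": [-39, 12.5, 5.2], "spin": 0, "jaw": 55}, {"offset": [-39, 12.5, 5.2], "spin": 0, "jaw": 55}, {"offset": [-39, 12.5, 5.2], "spin": 0, "jaw": 55}, {"offset": [-39, 12.5, 5.2], "spin": 0, "jaw": 55}, {"offset": [-39, 12.5, 5.2], "spin": 0, "jaw": 55}, {"offset": [-39, 12.5, 5.2], "spin": 0, "jaw": 55}, {"offset": [-39, 12.5, 5.2], "spin": 0, "jaw": 55}, {"offset": [-39, 12.5, 5.2], "spin": 0, "jaw": 55}, {"offset": [-39, 12.5, 5.2], "spin": 0, "jaw": 55}, {"offset": [0, 0, 0], "spin": 0, "jaw": 55}]' --force 15

```text
clock: 3.15
eef_pos: [453.0, 43.3, 239.7]
eef_rot: [-3.141, 0.0, 1.691]
wrist_force: [-0.6, 0.2, 0.1]
finger_gap: 54.5
```

Take a closer look with the wrist camera from here.

Run:
```python
from h import *
np.set_printoptions(precision=1,suppress=True)
c=snap('wrist','w1.png'); print(ray(c,(256,192))[0])
for r in finder.find_in('wrist','misfiled_green')[:3]: print(r, dep(c,r['uv']), fitcirc(c,atz(c,r['uv'],22),22,17))
go((469.4,9.1,220),(469.4,9.1,108))
```

```text
[443.6 118.9 321.3]
{'uv': [263.5, 213.8], 'p': 0.86} [465.   13.5  21.8] (array([467.3,  11.9]), array([467.4,  11.3]), 17.07553482055664, np.int64(654))
spin -0.1 off [-38.9  12.7  20.1]
spin -0.1 off [  0.   0. 112.]
```

View pics/w1.png

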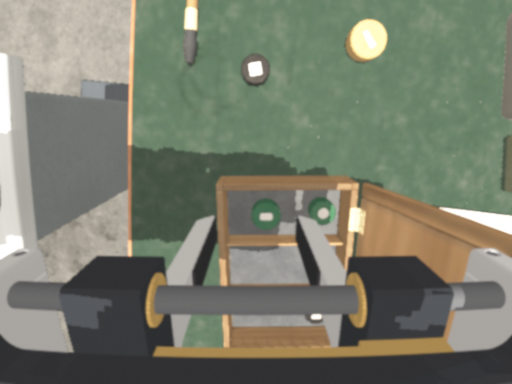

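The wrist view shows the misfiled green (oblong section) at (265,214), with the stored green behind it at (320,211). Both measurements agree to about 2.5 mm, so I'll descend on their mean.

Request:
drive_tool --rows '[{"offset": [-18, 5.5, 10], "spin": 0, "jaw": 55}, {"offset": [-18, 5.5, 10], "spin": 0, "jaw": 55}, {"offset": [0, 0, 28], "spin": 0, "jaw": 55}, {"offset": [0, 0, 28], "spin": 0, "jaw": 55}, {"offset": [0, 0, 28], "spin": 0, "jaw": 55}, {"offset": [0, 0, 18], "spin": 0, "jaw": 55}, {"offset": [0, 0, 11], "spin": 0, "jaw": 55}, {"offset": [0, 0, 0], "spin": 0, "jaw": 55}, {"offset": [0, 0, 0], "spin": 0, "jaw": 25}, {"offset": [0, 0, 0], "spin": 0, "jaw": 25}, {"offset": [0, 0, 0], "spin": 0, "jaw": 25}, {"offset": [0, 0, 0], "spin": 0, "jaw": 25}, {"offset": [0, 0, 0], "spin": 0, "jaw": 25}, {"offset": [0, 0, 0], "spin": 0, "jaw": 25}]' --force 15

```text
clock: 4.65
eef_pos: [467.6, 12.3, 108.0]
eef_rot: [3.14, 0.0, 1.695]
wrist_force: [-1.2, 0.6, 7.6]
finger_gap: 32.6
```

Request:
drive_tool --rows '[{"offset": [0, 0, -10], "spin": 0, "jaw": 25}, {"offset": [0, 0, -25], "spin": 0, "jaw": 25}, {"offset": [0, 0, -35], "spin": 0, "jaw": 25}, {"offset": [0, 0, -30], "spin": 0, "jaw": 25}, {"offset": [0, 0, 0], "spin": 0, "jaw": 25}]' --force 15

```text
clock: 5.15
eef_pos: [468.4, 12.1, 211.5]
eef_rot: [3.135, 0.001, 1.695]
wrist_force: [0.8, -0.1, -0.5]
finger_gap: 32.7
```

```bash
python3 -c "
from h import *
print(manip.read_state()['wrist_force'],manip.read_state()['finger_gap'])
snap('wrist','w2.png')
go((507,-358.5,200),(507,-358.5,106.5))"
```

```text
[ 0.81671396 -0.07153818 -0.48276722] 32.67035419029269
spin 0.0 off [-372.7   -6.9    9.3]
spin 0.0 off [ 0.   0.  93.5]
```

View pics/w2.png

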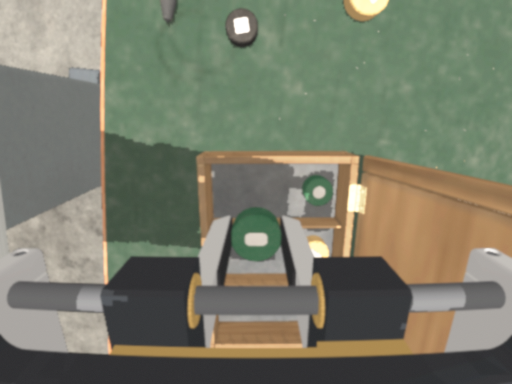

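The mount is held level between the pads at (256,232). Now to the tray.

Request:
drive_tool --rows '[{"offset": [-37.3, -0.7, 1], "spin": 0, "jaw": 25}, {"offset": [-37.3, -0.7, 1], "spin": 0, "jaw": 25}, {"offset": [-37.3, -0.7, 1], "spin": 0, "jaw": 25}, {"offset": [-37.3, -0.7, 1], "spin": 0, "jaw": 25}, {"offset": [-37.3, -0.7, 1], "spin": 0, "jaw": 25}, {"offset": [-37.3, -0.7, 1], "spin": 0, "jaw": 25}, {"offset": [-37.3, -0.7, 1], "spin": 0, "jaw": 25}, {"offset": [-37.3, -0.7, 1], "spin": 0, "jaw": 25}, {"offset": [-37.3, -0.7, 1], "spin": 0, "jaw": 25}, {"offset": [-37.3, -0.7, 1], "spin": 0, "jaw": 25}, {"offset": [0, 0, 0], "spin": 0, "jaw": 25}, {"offset": [0, 0, 25], "spin": 0, "jaw": 25}, {"offset": [0, 0, 25], "spin": 0, "jaw": 25}, {"offset": [0, 0, 20], "spin": 0, "jaw": 25}, {"offset": [0, 0, 12], "spin": 0, "jaw": 25}, {"offset": [0, 0, 5], "spin": 0, "jaw": 25}, {"offset": [0, 0, 0], "spin": 0, "jaw": 25}, {"offset": [0, 0, 0], "spin": 0, "jaw": 25}]'

```text
clock: 7.0
eef_pos: [506.9, -358.9, 111.1]
eef_rot: [3.141, 0.001, 1.695]
wrist_force: [-0.0, 0.5, 0.4]
finger_gap: 32.9
```

Request:
drive_tool --rows '[{"offset": [0, 0, 2.5], "spin": 0, "jaw": 25}, {"offset": [0, 0, 2], "spin": 0, "jaw": 25}, {"offset": [0, 0, 0], "spin": 0, "jaw": 25}, {"offset": [0, 0, 0], "spin": 0, "jaw": 25}]'

```text
clock: 7.4
eef_pos: [506.7, -358.9, 106.0]
eef_rot: [3.141, 0.0, 1.695]
wrist_force: [1.0, -1.4, 1.3]
finger_gap: 32.8
```

Request:
drive_tool --rows '[{"offset": [0, 0, 0], "spin": 0, "jaw": 36}, {"offset": [0, 0, 0], "spin": 0, "jaw": 45}, {"offset": [0, 0, 0], "spin": 0, "jaw": 55}, {"offset": [0, 0, 0], "spin": 0, "jaw": 55}, {"offset": [0, 0, -10], "spin": 0, "jaw": 55}, {"offset": [0, 0, -25], "spin": 0, "jaw": 55}, {"offset": [0, 0, -35], "spin": 0, "jaw": 55}, {"offset": [0, 0, -30], "spin": 0, "jaw": 55}, {"offset": [0, 0, 0], "spin": 0, "jaw": 55}]'

```text
clock: 8.3
eef_pos: [507.5, -359.5, 211.1]
eef_rot: [3.136, 0.005, 1.695]
wrist_force: [0.3, 0.1, 0.5]
finger_gap: 55.1
```

Run:
```python
from h import *
np.set_printoptions(precision=1,suppress=True)
c=snap('top','t2.png'); print(fitcirc(c,(507,-358.5),20,17), fitcirc(c,(438.7,165.8),18,15))
go((438.7,165.8,200),(438.7,165.8,103))
```

```text
(array([ 507.4, -360. ]), array([ 507.2, -361.2]), 17.710973739624023, np.int64(105)) (array([438.3, 165.5]), array([438.2, 165.7]), 14.753164291381836, np.int64(90))
spin 0.0 off [529.3  -2.9   8.4]
spin 0.0 off [ 0.  0. 97.]
```

Request:
drive_tool --rows '[{"offset": [37.8, -0.2, 0.5], "spin": 0, "jaw": 60}, {"offset": [37.8, -0.2, 0.5], "spin": 0, "jaw": 60}, {"offset": [37.8, -0.2, 0.5], "spin": 0, "jaw": 60}, {"offset": [37.8, -0.2, 0.5], "spin": 0, "jaw": 60}, {"offset": [37.8, -0.2, 0.5], "spin": 0, "jaw": 60}, {"offset": [37.8, -0.2, 0.5], "spin": 0, "jaw": 60}, {"offset": [37.8, -0.2, 0.5], "spin": 0, "jaw": 60}, {"offset": [37.8, -0.2, 0.5], "spin": 0, "jaw": 60}, {"offset": [37.8, -0.2, 0.5], "spin": 0, "jaw": 60}, {"offset": [37.8, -0.2, 0.5], "spin": 0, "jaw": 60}, {"offset": [37.8, -0.2, 0.5], "spin": 0, "jaw": 60}, {"offset": [37.8, -0.2, 0.5], "spin": 0, "jaw": 60}, {"offset": [37.8, -0.2, 0.5], "spin": 0, "jaw": 60}, {"offset": [37.8, -0.2, 0.5], "spin": 0, "jaw": 60}, {"offset": [0, 0, 0], "spin": 0, "jaw": 60}, {"offset": [0, 0, 25], "spin": 0, "jaw": 60}, {"offset": [0, 0, 25], "spin": 0, "jaw": 60}, {"offset": [0, 0, 25], "spin": 0, "jaw": 60}, {"offset": [0, 0, 0], "spin": 0, "jaw": 60}]'

```text
clock: 10.25
eef_pos: [436.8, 165.1, 120.9]
eef_rot: [-3.136, 0.001, 1.695]
wrist_force: [-0.4, 0.7, 0.6]
finger_gap: 60.0
```

Run:
```python
from h import *
go((438.5,165.7,103.5))
```

```text
spin -0.0 off [ 0.4  1.8 17.4]
```

Request:
drive_tool --rows '[{"offset": [0.4, 1.8, 5], "spin": 0, "jaw": 60}, {"offset": [0, 0, 6], "spin": 0, "jaw": 60}, {"offset": [0, 0, 4], "spin": 0, "jaw": 60}, {"offset": [0, 0, 0], "spin": 0, "jaw": 60}, {"offset": [0, 0, 0], "spin": 0, "jaw": 24}, {"offset": [0, 0, 0], "spin": 0, "jaw": 24}, {"offset": [0, 0, 0], "spin": 0, "jaw": 24}, {"offset": [0, 0, 0], "spin": 0, "jaw": 24}, {"offset": [0, 0, 0], "spin": 0, "jaw": 24}, {"offset": [0, 0, 0], "spin": 0, "jaw": 24}, {"offset": [0, 0, 0], "spin": 0, "jaw": 24}]'

```text
clock: 11.35
eef_pos: [440.0, 166.6, 108.9]
eef_rot: [3.141, -0.0, 1.695]
wrist_force: [-0.3, -0.4, 2.0]
finger_gap: 28.9
```

Request:
drive_tool --rows '[{"offset": [0, 0, 0], "spin": 0, "jaw": 45}, {"offset": [0, 0, 0], "spin": 0, "jaw": 45}, {"offset": [0, 0, 2.5], "spin": 0, "jaw": 45}, {"offset": [0, 0, 2.5], "spin": 0, "jaw": 45}, {"offset": [0, 0, 0], "spin": 0, "jaw": 24}, {"offset": [0, 0, 0], "spin": 0, "jaw": 24}, {"offset": [0, 0, 0], "spin": 0, "jaw": 24}, {"offset": [0, 0, 0], "spin": 0, "jaw": 24}, {"offset": [0, 0, 0], "spin": 0, "jaw": 24}, {"offset": [0, 0, 0], "spin": 0, "jaw": 24}]'

```text
clock: 12.35
eef_pos: [440.0, 166.6, 103.8]
eef_rot: [3.141, -0.0, 1.695]
wrist_force: [-0.2, 0.5, 0.4]
finger_gap: 29.3
```

Run:
```python
from h import *
p=manip.read_state()['eef_pos']; print(p)
go((p[0],p[1],200),(485.9,-126.2,200),(485.9,-126.2,109))
```

```text
[439.96894135 166.63594277 103.78844794]
spin 0.0 off [  0.    0.  -96.2]
spin 0.0 off [-296.3    9.4   -0. ]
spin 0.0 off [ 0.  0. 91.]
```

Request:
drive_tool --rows '[{"offset": [0, 0, -16], "spin": 0, "jaw": 24}, {"offset": [0, 0, -25], "spin": 0, "jaw": 24}, {"offset": [0, 0, -30], "spin": 0, "jaw": 24}, {"offset": [0, 0, -25], "spin": 0, "jaw": 24}, {"offset": [-37, 1.2, 0], "spin": 0, "jaw": 24}, {"offset": [-37, 1.2, 0], "spin": 0, "jaw": 24}, {"offset": [-37, 1.2, 0], "spin": 0, "jaw": 24}, {"offset": [-37, 1.2, 0], "spin": 0, "jaw": 24}, {"offset": [-37, 1.2, 0], "spin": 0, "jaw": 24}, {"offset": [-37, 1.2, 0], "spin": 0, "jaw": 24}, {"offset": [-37, 1.2, 0], "spin": 0, "jaw": 24}, {"offset": [-37, 1.2, 0], "spin": 0, "jaw": 24}, {"offset": [0, 0, 0], "spin": 0, "jaw": 24}, {"offset": [0, 0, 20], "spin": 0, "jaw": 24}, {"offset": [0, 0, 20], "spin": 0, "jaw": 24}, {"offset": [0, 0, 15], "spin": 0, "jaw": 24}, {"offset": [0, 0, 0], "spin": 0, "jaw": 24}]'

```text
clock: 14.05
eef_pos: [485.4, -125.2, 143.1]
eef_rot: [-3.139, -0.001, 1.695]
wrist_force: [1.0, 0.7, -0.1]
finger_gap: 29.3
```

Run:
```python
from h import *
go((485.9,-126.2,108.5))
snap('wrist','w3.png')
```

```text
spin 0.0 off [-1.1  0.4 34.6]
```

View pics/w3.png

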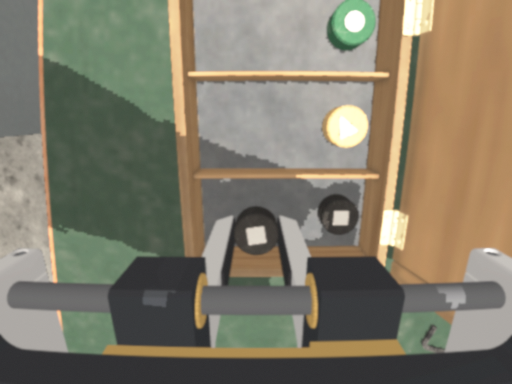

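The held black mount is at (256,230), in front of the stored black at (340,214), so it is the right bay. Lower it.

Request:
drive_tool --rows '[{"offset": [-1, 0.4, 14], "spin": 0, "jaw": 24}, {"offset": [0, 0, 12], "spin": 0, "jaw": 24}, {"offset": [0, 0, 5], "spin": 0, "jaw": 24}, {"offset": [0, 0, 2], "spin": 0, "jaw": 24}, {"offset": [0, 0, 0], "spin": 0, "jaw": 24}, {"offset": [0, 0, 0], "spin": 0, "jaw": 24}]'

```text
clock: 14.7
eef_pos: [486.8, -126.9, 112.1]
eef_rot: [3.141, 0.0, 1.695]
wrist_force: [-0.4, 0.1, 0.3]
finger_gap: 28.9
```

Request:
drive_tool --rows '[{"offset": [0, 0, 2.5], "spin": 0, "jaw": 24}, {"offset": [0, 0, 1.5], "spin": 0, "jaw": 24}, {"offset": [0, 0, 0], "spin": 0, "jaw": 24}, {"offset": [0, 0, 0], "spin": 0, "jaw": 32}, {"offset": [0, 0, 0], "spin": 0, "jaw": 40}, {"offset": [0, 0, 0], "spin": 0, "jaw": 48}, {"offset": [0, 0, 0], "spin": 0, "jaw": 48}, {"offset": [0, 0, -10], "spin": 0, "jaw": 48}, {"offset": [0, 0, -25], "spin": 0, "jaw": 48}, {"offset": [0, 0, -30], "spin": 0, "jaw": 48}, {"offset": [0, 0, -30], "spin": 0, "jaw": 48}, {"offset": [0, 0, 0], "spin": 0, "jaw": 48}]'

```text
clock: 15.9
eef_pos: [487.8, -127.2, 207.1]
eef_rot: [3.136, 0.003, 1.695]
wrist_force: [0.4, 0.8, -0.2]
finger_gap: 47.8
```

Run:
```python
from h import *
np.set_printoptions(precision=1,suppress=True)
c=snap('top'); P=cloud(c)
for q,z,r in [((485.9,-126.2),22,15),((447.8,284.5),18,15),((551.7,-118),22,15)]: print(fitcirc(c,q,z,r))
print(manip.read_state()['eef_pos'])
go((448,284.5,200),(448,284.5,105))
```

```text
(array([ 485.9, -126.2]), np.int64(0), 0)
(array([447.7, 284.5]), array([447.9, 284.4]), 14.732885360717773, np.int64(86))
(array([ 558.6, -107.4]), array([ 560., -105.]), 14.228738784790039, np.int64(15))
[ 487.2 -127.   204.9]
spin 0.0 off [413.2  12.    4.9]
spin 0.0 off [ 0.  0. 95.]
```

Request:
drive_tool --rows '[{"offset": [37.5, 1.1, 0], "spin": 0, "jaw": 60}, {"offset": [37.5, 1.1, 0], "spin": 0, "jaw": 60}, {"offset": [37.5, 1.1, 0], "spin": 0, "jaw": 60}, {"offset": [37.5, 1.1, 0], "spin": 0, "jaw": 60}, {"offset": [37.5, 1.1, 0], "spin": 0, "jaw": 60}, {"offset": [37.5, 1.1, 0], "spin": 0, "jaw": 60}, {"offset": [37.5, 1.1, 0], "spin": 0, "jaw": 60}, {"offset": [37.5, 1.1, 0], "spin": 0, "jaw": 60}, {"offset": [37.5, 1.1, 0], "spin": 0, "jaw": 60}, {"offset": [37.5, 1.1, 0], "spin": 0, "jaw": 60}, {"offset": [37.5, 1.1, 0], "spin": 0, "jaw": 60}, {"offset": [0, 0, 0], "spin": 0, "jaw": 60}, {"offset": [0, 0, 25], "spin": 0, "jaw": 60}, {"offset": [0, 0, 25], "spin": 0, "jaw": 60}, {"offset": [0, 0, 25], "spin": 0, "jaw": 60}, {"offset": [0, 0, 0], "spin": 0, "jaw": 60}, {"offset": [0, 0, 0], "spin": 0, "jaw": 60}]'

```text
clock: 17.65
eef_pos: [447.6, 283.6, 127.9]
eef_rot: [-3.141, 0.0, 1.695]
wrist_force: [0.2, -0.7, 0.2]
finger_gap: 60.2
```

Run:
```python
from h import *
np.set_printoptions(precision=1,suppress=True)
c=snap('top')
for q,z,r in [((485.9,-126.2),22,15),((551.7,-118),22,15)]: print(fitcirc(c,q,z,r))
print(manip.read_state()['eef_pos'])
go((448,284.5,104))
```

```text
(array([ 487.3, -126.9]), array([ 487.3, -127.2]), 14.98397159576416, np.int64(86))
(array([ 551.2, -117.8]), array([ 551.5, -117.8]), 15.030038833618164, np.int64(88))
[447.9 283.8 128.6]
spin 0.0 off [ 0.7  0.2 24.6]
```

Black stands at the right place and the stored black has not moved. Grasp yellow.

Request:
drive_tool --rows '[{"offset": [0.7, 0, 10], "spin": 0, "jaw": 60}, {"offset": [0, 0, 8], "spin": 0, "jaw": 60}, {"offset": [0, 0, 5.5], "spin": 0, "jaw": 60}, {"offset": [0, 0, 1], "spin": 0, "jaw": 60}, {"offset": [0, 0, 0], "spin": 0, "jaw": 60}, {"offset": [0, 0, 0], "spin": 0, "jaw": 24}, {"offset": [0, 0, 0], "spin": 0, "jaw": 24}, {"offset": [0, 0, 0], "spin": 0, "jaw": 24}, {"offset": [0, 0, 0], "spin": 0, "jaw": 24}, {"offset": [0, 0, 0], "spin": 0, "jaw": 24}, {"offset": [0, 0, 0], "spin": 0, "jaw": 24}, {"offset": [0, 0, 0], "spin": 0, "jaw": 24}]'

```text
clock: 18.9
eef_pos: [447.5, 284.7, 103.3]
eef_rot: [3.141, -0.0, 1.695]
wrist_force: [0.2, -0.4, 1.6]
finger_gap: 28.6
```

Run:
```python
from h import *
p=manip.read_state()['eef_pos']; print(p)
go((p[0],p[1],200),(477.2,-56.7,200),(477.2,-56.7,109))
```

```text
[447.51293183 284.69996134 103.32639609]
spin 0.0 off [  0.    0.  -96.7]
spin 0.0 off [-342.5  -12.8   -0. ]
spin 0.0 off [ 0.  0. 91.]
```

Request:
drive_tool --rows '[{"offset": [0, 0, -16], "spin": 0, "jaw": 24}, {"offset": [0, 0, -25], "spin": 0, "jaw": 24}, {"offset": [0, 0, -30], "spin": 0, "jaw": 24}, {"offset": [0, 0, -25], "spin": 0, "jaw": 24}, {"offset": [-38, -1.4, 0], "spin": 0, "jaw": 24}, {"offset": [-38, -1.4, 0], "spin": 0, "jaw": 24}, {"offset": [-38, -1.4, 0], "spin": 0, "jaw": 24}, {"offset": [-38, -1.4, 0], "spin": 0, "jaw": 24}, {"offset": [-38, -1.4, 0], "spin": 0, "jaw": 24}, {"offset": [-38, -1.4, 0], "spin": 0, "jaw": 24}, {"offset": [-38, -1.4, 0], "spin": 0, "jaw": 24}, {"offset": [-38, -1.4, 0], "spin": 0, "jaw": 24}, {"offset": [-38, -1.4, 0], "spin": 0, "jaw": 24}, {"offset": [0, 0, 0], "spin": 0, "jaw": 24}, {"offset": [0, 0, 20], "spin": 0, "jaw": 24}, {"offset": [0, 0, 20], "spin": 0, "jaw": 24}, {"offset": [0, 0, 15], "spin": 0, "jaw": 24}, {"offset": [0, 0, 0], "spin": 0, "jaw": 24}, {"offset": [0, 0, 0], "spin": 0, "jaw": 24}]'

```text
clock: 20.8
eef_pos: [477.5, -55.9, 144.6]
eef_rot: [-3.142, -0.0, 1.695]
wrist_force: [-0.2, -0.2, -0.4]
finger_gap: 28.5
```

Run:
```python
from h import *
go((477.2,-56.7,108))
```

```text
spin 0.0 off [-0.8 -0.4 36.6]
```

Request:
drive_tool --rows '[{"offset": [-0.8, 0, 14], "spin": 0, "jaw": 24}, {"offset": [0, 0, 12], "spin": 0, "jaw": 24}, {"offset": [0, 0, 6], "spin": 0, "jaw": 24}, {"offset": [0, 0, 3], "spin": 0, "jaw": 24}, {"offset": [0, 0, 1], "spin": 0, "jaw": 24}, {"offset": [0, 0, 0], "spin": 0, "jaw": 24}, {"offset": [0, 0, 0], "spin": 0, "jaw": 24}]'

```text
clock: 21.5
eef_pos: [477.6, -57.1, 108.6]
eef_rot: [3.141, 0.0, 1.695]
wrist_force: [-0.0, 0.2, -0.2]
finger_gap: 28.4
```

Request:
drive_tool --rows '[{"offset": [0, 0, 1.3], "spin": 0, "jaw": 24}, {"offset": [0, 0, 0], "spin": 0, "jaw": 24}, {"offset": [0, 0, 0], "spin": 0, "jaw": 32}, {"offset": [0, 0, 0], "spin": 0, "jaw": 40}, {"offset": [0, 0, 0], "spin": 0, "jaw": 48}, {"offset": [0, 0, 0], "spin": 0, "jaw": 48}, {"offset": [0, 0, -10], "spin": 0, "jaw": 48}, {"offset": [0, 0, -25], "spin": 0, "jaw": 48}, {"offset": [0, 0, -30], "spin": 0, "jaw": 48}, {"offset": [0, 0, -30], "spin": 0, "jaw": 48}, {"offset": [0, 0, 0], "spin": 0, "jaw": 48}, {"offset": [0, 0, 0], "spin": 0, "jaw": 48}]'

```text
clock: 22.7
eef_pos: [477.5, -57.1, 202.6]
eef_rot: [3.14, 0.0, 1.695]
wrist_force: [0.0, -0.2, -0.8]
finger_gap: 48.1
```

Run:
```python
from h import *
print(manip.read_state()['eef_pos'])
go((521.1,314.5,200),(521.1,314.5,125))
```

```text
[477.4935256  -57.05237578 202.62453267]
spin 0.0 off [363.3  89.2   2.6]
spin 0.0 off [ 0.  0. 75.]
```

Request:
drive_tool --rows '[{"offset": [36.3, 0, 0], "spin": 0, "jaw": 60}, {"offset": [36.3, 0, 0], "spin": 0, "jaw": 60}, {"offset": [36.3, 0, 0], "spin": 0, "jaw": 60}, {"offset": [36.3, 0, 0], "spin": 0, "jaw": 60}, {"offset": [36.3, 0, 0], "spin": 0, "jaw": 60}, {"offset": [36.3, 0, 0], "spin": 0, "jaw": 60}, {"offset": [36.3, 22.3, 0], "spin": 0, "jaw": 60}, {"offset": [36.3, 22.3, 0], "spin": 0, "jaw": 60}, {"offset": [36.3, 22.3, 0], "spin": 0, "jaw": 60}, {"offset": [36.3, 22.3, 0], "spin": 0, "jaw": 60}, {"offset": [0, 0, 0], "spin": 0, "jaw": 60}, {"offset": [0, 0, 25], "spin": 0, "jaw": 60}, {"offset": [0, 0, 25], "spin": 0, "jaw": 60}, {"offset": [0, 0, 25], "spin": 0, "jaw": 60}, {"offset": [0, 0, 0], "spin": 0, "jaw": 60}, {"offset": [0, 0, 0], "spin": 0, "jaw": 60}]'

```text
clock: 24.3
eef_pos: [520.8, 313.8, 126.9]
eef_rot: [-3.14, 0.0, 1.695]
wrist_force: [0.7, 0.1, -0.1]
finger_gap: 60.2
```

Run:
```python
from h import *
np.set_printoptions(precision=1,suppress=True)
c=snap('top')
for q,z,r in [((477.2,-57),22,15),((543,-49),22,15)]: print(fitcirc(c,q,z,r))
go((521.1,314.5,104))
```

```text
(array([478.1, -55.6]), array([478.1, -55.9]), 14.749412536621094, np.int64(79))
(array([542.7, -49. ]), array([542.8, -48.7]), 14.82582950592041, np.int64(75))
spin 0.0 off [ 0.5 -0.  23.8]
```

Request:
drive_tool --rows '[{"offset": [0.5, 0, 10], "spin": 0, "jaw": 60}, {"offset": [0, 0, 8], "spin": 0, "jaw": 60}, {"offset": [0, 0, 5], "spin": 0, "jaw": 60}, {"offset": [0, 0, 1], "spin": 0, "jaw": 60}, {"offset": [0, 0, 0], "spin": 0, "jaw": 60}, {"offset": [0, 0, 0], "spin": 0, "jaw": 24}, {"offset": [0, 0, 0], "spin": 0, "jaw": 24}, {"offset": [0, 0, 0], "spin": 0, "jaw": 24}, {"offset": [0, 0, 0], "spin": 0, "jaw": 24}, {"offset": [0, 0, 0], "spin": 0, "jaw": 24}, {"offset": [0, 0, 0], "spin": 0, "jaw": 24}, {"offset": [0, 0, 0], "spin": 0, "jaw": 24}]'

```text
clock: 25.55
eef_pos: [520.9, 314.7, 103.0]
eef_rot: [3.141, -0.0, 1.695]
wrist_force: [-0.1, -0.3, 0.4]
finger_gap: 29.2
```

Run:
```python
from h import *
p=manip.read_state()['eef_pos']; print(p)
go((p[0],p[1],200),(468.5,12.8,200),(468.5,12.8,109))
```

```text
[520.92710698 314.73170953 103.04804006]
spin 0.0 off [  0.   0. -97.]
spin 0.0 off [-293.1  -89.4   -0. ]
spin 0.0 off [ 0.  0. 91.]
```

Request:
drive_tool --rows '[{"offset": [0, 0, -16], "spin": 0, "jaw": 24}, {"offset": [0, 0, -25], "spin": 0, "jaw": 24}, {"offset": [0, 0, -30], "spin": 0, "jaw": 24}, {"offset": [0, 0, -25], "spin": 0, "jaw": 24}, {"offset": [-36.6, -22.3, 0], "spin": 0, "jaw": 24}, {"offset": [-36.6, -22.3, 0], "spin": 0, "jaw": 24}, {"offset": [-36.6, -22.3, 0], "spin": 0, "jaw": 24}, {"offset": [-36.6, -22.3, 0], "spin": 0, "jaw": 24}, {"offset": [-36.6, 0, 0], "spin": 0, "jaw": 24}, {"offset": [-36.6, 0, 0], "spin": 0, "jaw": 24}, {"offset": [-36.6, 0, 0], "spin": 0, "jaw": 24}, {"offset": [-36.6, 0, 0], "spin": 0, "jaw": 24}, {"offset": [0, 0, 0], "spin": 0, "jaw": 24}, {"offset": [0, 0, 20], "spin": 0, "jaw": 24}, {"offset": [0, 0, 20], "spin": 0, "jaw": 24}, {"offset": [0, 0, 15], "spin": 0, "jaw": 24}, {"offset": [0, 0, 0], "spin": 0, "jaw": 24}, {"offset": [0, 0, 0], "spin": 0, "jaw": 24}]'

```text
clock: 27.35
eef_pos: [468.9, 13.4, 144.8]
eef_rot: [3.141, 0.0, 1.695]
wrist_force: [-0.2, 0.7, 0.4]
finger_gap: 28.7
```

Run:
```python
from h import *
go((468.5,12.8,107.3))
```

```text
spin 0.0 off [-0.6 -0.5 37.5]
```

Request:
drive_tool --rows '[{"offset": [-0.6, -0.5, 14], "spin": 0, "jaw": 24}, {"offset": [0, 0, 12], "spin": 0, "jaw": 24}, {"offset": [0, 0, 6], "spin": 0, "jaw": 24}, {"offset": [0, 0, 3], "spin": 0, "jaw": 24}, {"offset": [0, 0, 1.5], "spin": 0, "jaw": 24}, {"offset": [0, 0, 0], "spin": 0, "jaw": 24}, {"offset": [0, 0, 0], "spin": 0, "jaw": 24}]'

```text
clock: 28.05
eef_pos: [468.4, 12.5, 107.8]
eef_rot: [3.141, 0.0, 1.695]
wrist_force: [0.6, -0.0, -0.7]
finger_gap: 28.9
```

Request:
drive_tool --rows '[{"offset": [0, 0, 0.6], "spin": 0, "jaw": 24}, {"offset": [0, 0, 0], "spin": 0, "jaw": 24}, {"offset": [0, 0, 0], "spin": 0, "jaw": 32}, {"offset": [0, 0, 0], "spin": 0, "jaw": 40}, {"offset": [0, 0, 0], "spin": 0, "jaw": 48}, {"offset": [0, 0, 0], "spin": 0, "jaw": 48}, {"offset": [0, 0, -10], "spin": 0, "jaw": 48}, {"offset": [0, 0, -25], "spin": 0, "jaw": 48}, {"offset": [0, 0, -35], "spin": 0, "jaw": 48}, {"offset": [0, 0, -35], "spin": 0, "jaw": 48}, {"offset": [0, 0, -35], "spin": 0, "jaw": 20}, {"offset": [0, 0, -35], "spin": 0, "jaw": 0}, {"offset": [0, 0, -35], "spin": 0, "jaw": 0}, {"offset": [0, 0, -5], "spin": 0, "jaw": 0}, {"offset": [0, 0, 0], "spin": 0, "jaw": 0}, {"offset": [0, 0, 0], "spin": 0, "jaw": 0}]'

```text
clock: 29.65
eef_pos: [467.9, 12.5, 321.0]
eef_rot: [-3.14, -0.0, 1.695]
wrist_force: [-0.3, 0.0, 0.3]
finger_gap: 3.6
```

Run:
```python
from h import *
np.set_printoptions(precision=1,suppress=True)
c=snap('wrist','w4.png'); s=snap('side','s4.png')
for n in (c,s):
    P=cloud(n).reshape(-1,3); m=(P[:,2]>60)&(P[:,2]<200)&(P[:,0]>560)&(P[:,0]<720)&(np.abs(P[:,1]+50)<140)
    b=(P[m]-[499,-54,0])@np.array([[.9923,-.1237,0],[.1237,.9923,0],[0,0,1]])
    if m.sum()<20: print(m.sum()); continue
    f=np.polyfit(b[:,2],b[:,0],1); print('lid x=',f,'top',b[:,2].max(), 'x at 190',np.polyval(f,190), 'ang',np.pi/2+np.arctan(f[0]), 'y',b[:,1].min(),b[:,1].max())
p=manip.read_state()['eef_pos']; print(p)
```

```text
lid x= [ 0.3 63.9] top 193.93777444050116 x at 190 118.79211348896236 ang 1.851911134461846 y -108.93806318811082 113.05900317833816
lid x= [ 0.3 64. ] top 197.84235970939096 x at 190 119.8588016808472 ang 1.8565744829708941 y -112.13000601312882 117.07923977754558
[468.   12.5 320.7]
```

View pics/w4.png

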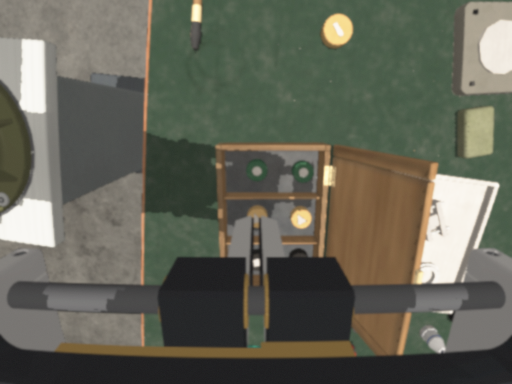

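All six mounts stand in the box, green pair at (257,170) and (303,171), and big yellow is untouched at (338,30). Check clearance behind the lid.

Run:
```python
from h import *
np.set_printoptions(precision=1,suppress=True)
c=snap('top')
P=cloud(c).reshape(-1,3); m=(P[:,0]>635)&(P[:,0]<860)&(np.abs(P[:,1]+35)<130)&(P[:,2]<1000)
for a in range(635,860,25):
    k=m&(P[:,0]>=a)&(P[:,0]<a+25); print(a,k.sum(),P[k,2].max() if k.any() else None)
for q,z,r in [((469.5,11),22,15),((534,20.6),22,15),((549.3,209.2),18,19),((507.3,-360),20,17)]: print(fitcirc(c,q,z,r))
go((468,12.5,340),(652.8,-34.8,340),(652.8,-34.8,237),(650-190*.992,-34.8-190*.124,237))
```

```text
635 165 189.33366058031288
660 659 19.461765658250975
685 748 18.088345713780566
710 758 20.25765937700113
735 757 21.127067018423496
760 737 25.424334963946396
785 712 25.124386746609346
810 849 20.07140726516853
835 606 17.186919690088896
(array([469.5,  11. ]), np.int64(0), 0)
(array([534. ,  20.6]), np.int64(0), 0)
(array([549.2, 208.4]), array([548.9, 208.6]), 18.93827247619629, np.int64(128))
(array([ 507.3, -360.8]), array([ 508.2, -360.7]), 17.580219268798828, np.int64(101))
spin 0.0 off [  0.   -0.  -19.2]
spin 0.0 off [-69.8 177.5  -0. ]
spin 0.0 off [  0.   0. 103.]
spin 0.0 off [   0.3 -192.7   -0. ]
```

Request:
drive_tool --rows '[{"offset": [-12, 0, -18], "spin": 0, "jaw": 0}, {"offset": [-10, 25, 0], "spin": 0, "jaw": 0}, {"offset": [-10, 31, 0], "spin": 0, "jaw": 0}, {"offset": [-10, 31, 0], "spin": 0, "jaw": 0}, {"offset": [-10, 31, 0], "spin": 0, "jaw": 0}, {"offset": [-10, 31, 0], "spin": 0, "jaw": 0}, {"offset": [-8, 28.5, 0], "spin": 0, "jaw": 0}, {"offset": [0, 0, 0], "spin": 0, "jaw": 0}, {"offset": [0, 0, 0], "spin": 0, "jaw": 0}]'

```text
clock: 30.7
eef_pos: [653.1, -35.0, 338.3]
eef_rot: [-3.139, -0.001, 1.695]
wrist_force: [0.1, -0.0, -0.2]
finger_gap: 0.3
```

Run:
```python
from h import *
go((652.8,-34.8,237))
c=snap('side','s5.png')
cv2.imwrite('pics/s5c.png',cv2.resize(c['color'][60:280,160:360],None,fx=2.6,fy=2.6))
```

```text
spin 0.0 off [  0.3  -0.2 101.3]
```

View pics/s5c.png

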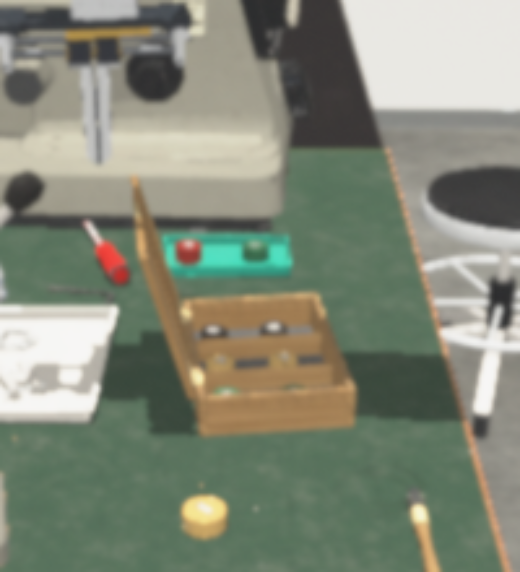

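The closed fingers at (98,160) are behind the lid's upper edge at (135,180). Descend, then push forward.

Request:
drive_tool --rows '[{"offset": [0, 0, 20], "spin": 0, "jaw": 0}, {"offset": [0, 0, 25], "spin": 0, "jaw": 0}, {"offset": [0, 0, 25], "spin": 0, "jaw": 0}, {"offset": [0, 0, 20], "spin": 0, "jaw": 0}, {"offset": [0, 0, 10], "spin": 0, "jaw": 0}, {"offset": [0, 0, 0], "spin": 0, "jaw": 0}, {"offset": [0, -10, 0], "spin": 0, "jaw": 0}, {"offset": [0, -10, 0], "spin": 0, "jaw": 0}, {"offset": [0, -10, 0], "spin": 0, "jaw": 0}, {"offset": [0, -10, 0], "spin": 0, "jaw": 0}, {"offset": [0, -10, 0], "spin": 0, "jaw": 0}, {"offset": [0, -10, 0], "spin": 0, "jaw": 0}, {"offset": [0, 0, 0], "spin": 0, "jaw": 0}]'

```text
clock: 32.05
eef_pos: [593.1, -42.5, 241.6]
eef_rot: [3.139, 0.001, 1.695]
wrist_force: [0.2, -0.0, -0.1]
finger_gap: 0.6
```

Request:
drive_tool --rows '[{"offset": [0, -12, 0], "spin": 0, "jaw": 0}, {"offset": [0, -12, 0], "spin": 0, "jaw": 0}, {"offset": [0, -12, 0], "spin": 0, "jaw": 0}, {"offset": [0, -12, 0], "spin": 0, "jaw": 0}, {"offset": [0, -12, 0], "spin": 0, "jaw": 0}, {"offset": [0, -12, 0], "spin": 0, "jaw": 0}, {"offset": [0, -12, 0], "spin": 0, "jaw": 0}, {"offset": [0, -12, 0], "spin": 0, "jaw": 0}, {"offset": [0, -12, 0], "spin": 0, "jaw": 0}, {"offset": [0, -12, 0], "spin": 0, "jaw": 0}, {"offset": [0, -12, 0], "spin": 0, "jaw": 0}, {"offset": [0, 0, 0], "spin": 0, "jaw": 0}, {"offset": [0, 0, -20], "spin": 0, "jaw": 0}, {"offset": [0, 0, -40], "spin": 0, "jaw": 0}, {"offset": [0, 0, -40], "spin": 0, "jaw": 0}, {"offset": [0, 0, 0], "spin": 0, "jaw": 0}, {"offset": [0, 0, 0], "spin": 0, "jaw": 0}, {"offset": [0, 0, 0], "spin": 0, "jaw": 0}, {"offset": [0, 0, 0], "spin": 0, "jaw": 0}, {"offset": [0, 0, 0], "spin": 0, "jaw": 0}]'

```text
clock: 34.05
eef_pos: [462.6, -58.8, 339.1]
eef_rot: [-3.14, -0.0, 1.695]
wrist_force: [-0.4, -0.1, -0.1]
finger_gap: 0.9
```

Run:
```python
from h import *
c=snap('side','s6.png')
cv2.imwrite('pics/s6c.png',cv2.resize(c['color'][60:300,160:360],None,fx=2.5,fy=2.5))
P=cloud(c).reshape(-1,3)
b=(P-[499,-54,0])@np.array([[.9923,-.1237,0],[.1237,.9923,0],[0,0,1]])
m=(np.abs(b[:,1])<105)&(b[:,0]>-75)&(b[:,0]<75)&(b[:,2]<200)
for x in (-60,-30,0,30,60):
    k=m&(np.abs(b[:,0]-x)<10); print(x,k.sum(),np.percentile(b[k,2],[5,50,95]).round(1) if k.any() else '')
```

```text
-60 349 [11.9 71.4 74.5]
-30 312 [16.4 67.5 69.9]
0 297 [13.6 63.2 65.7]
30 292 [56.4 58.9 61.3]
60 281 [52.3 54.8 57. ]
```

View pics/s6c.png

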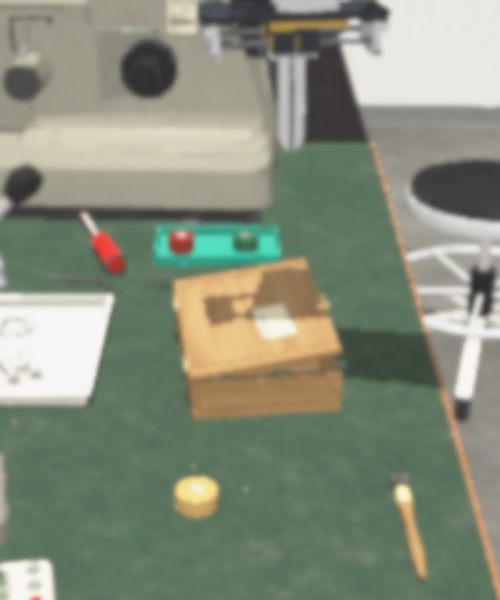

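The lid is still about 0.14 rad open, probably still falling. Wait a second and re-measure.

Request:
drive_tool --rows '[{"offset": [0, -10, 0], "spin": 0, "jaw": 0}, {"offset": [0, -15, 0], "spin": 0, "jaw": 0}, {"offset": [0, 0, 0], "spin": 0, "jaw": 0}, {"offset": [0, 0, 0], "spin": 0, "jaw": 0}, {"offset": [0, 0, 0], "spin": 0, "jaw": 0}, {"offset": [0, 0, 0], "spin": 0, "jaw": 0}, {"offset": [0, 0, 0], "spin": 0, "jaw": 0}, {"offset": [0, 0, 0], "spin": 0, "jaw": 0}, {"offset": [0, 0, 0], "spin": 0, "jaw": 0}, {"offset": [0, 0, 0], "spin": 0, "jaw": 0}, {"offset": [0, 0, 0], "spin": 0, "jaw": 0}, {"offset": [0, 0, 0], "spin": 0, "jaw": 0}, {"offset": [0, 0, 0], "spin": 0, "jaw": 0}, {"offset": [0, 0, 0], "spin": 0, "jaw": 0}, {"offset": [0, 0, 0], "spin": 0, "jaw": 0}]'

```text
clock: 35.6
eef_pos: [437.7, -61.9, 339.9]
eef_rot: [3.142, 0.0, 1.695]
wrist_force: [-0.2, 0.3, 0.1]
finger_gap: 0.2
```

Run:
```python
from h import *
c=snap('side','s7.png')
cv2.imwrite('pics/s7c.png',cv2.resize(c['color'][100:300,160:360],None,fx=2.8,fy=2.8))
P=cloud(c).reshape(-1,3)
b=(P-[499,-54,0])@np.array([[.9923,-.1237,0],[.1237,.9923,0],[0,0,1]])
m=(np.abs(b[:,1])<105)&(b[:,0]>-75)&(b[:,0]<75)&(b[:,2]<200)
for x in (-60,-30,0,30,60):
    k=m&(np.abs(b[:,0]-x)<10); print(x,k.sum(),np.percentile(b[k,2],[5,50,95]).round(1) if k.any() else '')
print(fitcirc(c,(549.3,209.2),18,19))
c=snap('top');print(fitcirc(c,(549.3,209.2),18,19),fitcirc(c,(507.3,-360),20,17))
```

```text
-60 264 [50.2 52.2 54.2]
-30 271 [50.3 52.3 54.3]
0 279 [50.1 52.1 54.1]
30 273 [50.3 52.3 54.1]
60 273 [50.5 52.3 54.1]
(array([548.59110499, 213.39953097]), array([548.0645752 , 211.39787292]), 20.34040641784668, np.int64(154))
(array([548.9317486, 209.2296612]), array([549.51751709, 209.32751465]), 18.723960876464844, np.int64(126)) (array([ 507.49083659, -359.82902077]), array([ 508.1312561 , -361.16937256]), 17.53522491455078, np.int64(110))
```

View pics/s7c.png

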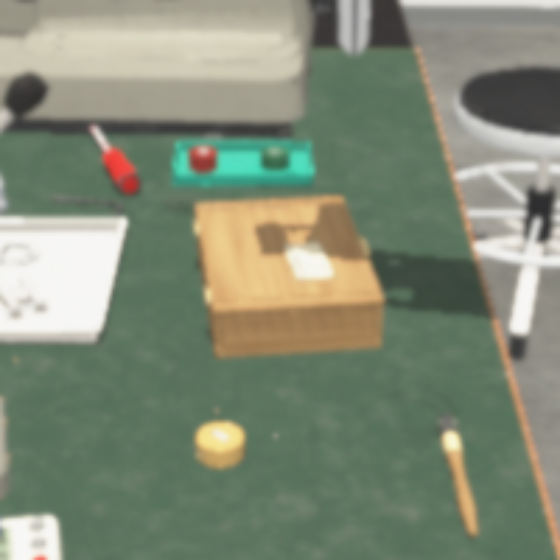

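The lid is flat shut: its surface is 52 mm high all over. The big green stands on the tray and big yellow is where it lay.

```bash
python3 -c "
from h import *
print(manip.sign_off())"
```

```text
the job is handed in; nothing more can be done
None
```

The job is done in the order asked and was handed in at about 36 s of robot time:
1. I moved the misfiled large green mount from the box to the near half of the teal tray.
2. I filed the black, yellow and green small mounts polished face up, each in front of the stored one of its colour.
3. I pushed the lid shut from behind.

**Last checks:**
- **Lid:** it is level at about 52 mm over its whole surface. One earlier look caught it still about 0.14 rad open while it was falling.
- **Tray:** the large green mount stands on it at about (507, -360).
- **Large yellow mount:** it is within 1 mm of where it lay.
- **Black and yellow in the box:** before the lid closed, the top camera measured them and their stored neighbours upright and in place, within about 2 mm.
- **Green bay:** the arm blocked the top camera's measurement there. I confirmed the two green mounts only by eye in the wrist picture.

No grasp or placing failed. I reset the black mount's grip once because the fingers had closed a little high.

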